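# Shut the chip bin and hold the suction gate open at its mark

## Robot

A 6-joint arm with a two-finger parallel gripper is mounted at the origin on the work surface. World frame = base frame: x ahead of the robot, y to its left, z up, the work surface at z = 0. Lengths are in mm, angles in rad, forces in N, time in s.
With the tool pointing down it reaches from about 275 to 850 mm from the base axis. Payload 5.2 kg.
Tool frame: the origin (TCP) lies at the very end of the fingers, on their centre line; the grasp point (between the pads) lies 19 mm behind it; z points along the fingers, y is the line along which they close (so a half turn about z gives the same grasp; the last joint's range is limited). The gripper opens to 85 mm and grips with 20 to 120 N. Pads are 22 mm wide; open, the fingers measure 114 mm over their backs; the gripper's body (76 mm by 85 mm) begins 54 mm behind the grasp point. The pads swing forward as they close: fully open they stand 13 mm farther back than shut.
Start: joints at [-1.481, 0.259, 1.535, -0, 1.348, -0.203], TCP at [158.77, -526.59, 231.31] pointing down, gripper open.
Joint ranges: [-3.14, 3.14], [-0.91, 2.08], [0.19, 2.58], [-1.22, 4.36], [0.22, 2.71], [-3.12, 3.12]. Speed limits (rad/s): [2.57, 2.57, 3.14, 3.14, 3.14, 3.14].

## Interface

Orientations are given as a 3x3 rotation matrix whose columns are the frame's x, y, z axes.
In Python, from station import state, optics, order, finder gives the robot as it stands.
- The arm moves only by the tool drive_tool, never from a script. Its argument "motion" is a list of rows, each a list of 3 entries, a list of its own where there are three numbers: the finger opening in cm, from 0 to 8.54, then the shift along the tool's x, y, z in cm, then the turn about the tool's z in degrees. A call has 1 to 5 rows; each row is the pose to reach, as a shift and turn from the pose commanded when the call began, along the tool's axes at that moment; what a row does not reach only later rows make up. A row lasts 1/8 s, in which the tool goes at most 62.5 mm and 10.7 degrees, less where a joint would pass 70% of its speed; a pose out of reach is approached as far as the arm can. A call with a gripper value outside its range is refused whole. The fingers move at their own pace and stop on an object; the grip force is fixed at half the most. Time passes only in rows, so rows that repeat a pose let the fingers close. It gives the time, the measured TCP pose, the force, the opening and the grip force at its end, in the units of the state.
- state(): the state, without advancing time (a new reading comes with each control period).
- optics.capture(name): name is "scene" or "side" or "wrist"; returns a dict with "image" (384x512x3 uint8, blue, green, red), "fx", "fy", "cx", "cy" (pixels), "eye" and "rotation" of the camera in the world; the wrist camera has in their place "mount" (4x4, takes a point from camera to tool coordinates, whose origin is the TCP and whose axes are the flange's). Camera axes: x right, y up, looking along -z (the intrinsics and any distortion apply to the point x, -y, -z); pixel columns grow to the right and rows downward; lengths in mm; the calibration is good to about 2 mm. A picture is of the moment at which its call begins: read the wrist's pose just before it. There is no depth.
- order.close_job(): hands the job in; it is judged then, once.
Trained networks look in a picture, given as the dict that the camera call returned (one of the last four; its "shot" number tells which), for a name from the list of things; names that differ only in an ending like _2 or _b are one class to them, and where a whole thing is asked for, a point or a joint stands for the part that bears it (a point fixed in the world has none). Each returns a list of dicts, best first, with "score" (0 to 1); they miss things now and then, are a little off and sometimes report something else, mostly with a low value. They report only what shows in the picture. A call takes as long as a camera call.
- finder.boxes_of(target, picture): "centre" ([column, row] as shares, 0 to 1, of the picture: columns of its width, rows of its height, amid what is visible of it).
The state is a dict: "clock": time; "qpos": joint angles; "joint_vel": joint speeds; "effort": joint torques, N m; "ee_pos": TCP position; "tcp_rot": TCP orientation; "ft_force": force on the tool from outside, world axes, zero at the start; "wrist_torque": the same for the moment, N m; "finger_gap": opening from 0.0 (shut) to 1.0 (fully open); "grasp_force": force on a finger pad.
Only numpy, scipy, OpenCV 4.12 (cv2) and the standard library are available. Lean on these libraries where they do the work, as an engineer would, in place of code of your own. Each camera call takes 0.05 s, during which the arm holds its last target. There are 200 camera calls.

## Task

Gently lower the lid of the chip bin until it is fully shut, and only then grip the bar of the suction gate and pull its spring-loaded slide out until the bar is level with the fin of the index clip on the rail. The gate springs back by itself, so finish while still holding the bar there with the fingers: do not let go. Leave the lid shut and the jar, bottle, brush and wooden blank standing where they are.

Things in the scene. Friction and masses are not known exactly. Their poses are not given: they have to be found in the camera images.
- bin: open plywood chip bin fixed to the bench, 180 (x) by 200 (y) by 100 mm high, walls 9 mm; holds a few offcuts. Origin: centre of its underside; its -x side faces the robot, the lid's hinge runs along y on its far (+x) rim. Stands on the left or the right, the gate on the other side.
- bin_lid (a joint): lid angle in rad: 0 shut, flat on the rim; range 0 to 1.5; starts at 0.8 to 1.2, free edge up in the air. Plywood panel 185 mm from hinge to free edge, 200 mm wide, 10 mm thick, about 0.3 kg, no handle: push its outer face. Stiff friction hinge: it stays at any angle, needs 1 to 3 N near the free edge to go down and does not spring back.
- lid_hinge (a point): middle of the lid's hinge line, on the lid's lower face, 100.5 mm above the bench. Its axes turn with the lid: y along the hinge, -x from the hinge to the free edge, z out of the lid's upper (outer) face.
- lid_edge (a point): middle of the lid's free edge, on its upper (outer) face, 185 mm from the hinge and 10 mm above the lower face; axes as lid_hinge.
- gate: suction gate fixed to the bench: 90 mm duct with a flat aluminium housing 130 by 130 mm (top 101 mm high, open collar to 131 mm) centred at x = +80 mm; two rails 12 mm wide run from it to x = -145 mm at y = +58 and -58 mm, tops 93 mm high. Origin: on the bench under the middle of the whole; x points away from the robot, the slide pulls out to -x.
- gate_slide (a joint): how far the gate's slide is pulled out, in m: 0 shut (start), range 0 to 0.09, out along the gate's -x. A spring always pulls it back in: about 3.6 N at 0, 90 N/m more, so 7 to 10 N at the mark.
- pull_bar: level round black bar, 14 mm thick, 80 mm long along the gate's y, its axis 125 mm above the bench, on two posts (32 mm either side of its middle, 56 mm free between them) on the slide plate, whose top is 91 mm high. Shut, it is at gate x = -45 mm, 60 mm in front of the housing. Bar, posts and plate are one. Origin: the bar's middle.
- bar_mid (a point): middle of the pull bar, on its axis; axes as the gate's.
- index_clip: dark steel clip 14 by 16 by 16 mm fixed on top of the gate's left (+y) rail, with an upright steel fin 3 mm thick that is the mark, its top 38 mm above the rail. Origin: centre of its underside on the rail. Axes as the gate's. It sits at a different place along the rail each time, 35 to 70 mm out from the bar's shut position.
- index_mark (a point): inner edge of the clip's fin, at the bar's height, 6 mm beyond the bar's left end when level with it; axes as the gate's. The bar is at the mark when bar_mid and index_mark have the same x along the gate.
- jar: bystander: glass screw jar, 66 mm across, 85 mm high, origin at the centre of its underside
- glue: bystander: white bottle, 60 mm across, 170 mm high, origin at the centre of its underside
- brush: bystander: bench brush lying on the bench along its x
- blank: bystander: upright round wooden blank with a white end, 32 mm across, 64 mm high, origin at the centre of its underside

How it is judged (in metres and radians):
On the way, in this order (a step that is already met when the one before it is completed fails the run):
1. the bin's lid is shut, the gate not yet pulled (value of joint bin_lid below 0.04 rad and value of joint gate_slide below 0.02 m), for 0.2 s.
2. the bar is pulled level with the mark, held by the fingers, the lid still shut (value of joint bin_lid below 0.04 rad and contact force between pull_bar and the fingers above 3 N and x of bar_mid in the frame of index_mark between -0.005 and 0.005 m), for 0.3 s.
At the end, for the whole second after the job is handed in: The program ends holding: the lid is shut (under 0.04 rad), the fingers press on the pull bar with more than 3 N and keep it still, its middle within 5 mm of the index mark along the gate, with no loose thing touching the bar (all of step 2 and velocity of joint gate_slide between -0.01 and 0.01 m/s and contact force between pull_bar and jar below 0.2 N and contact force between pull_bar and glue below 0.2 N and contact force between pull_bar and brush below 0.2 N and contact force between pull_bar and blank below 0.2 N); the arm keeps its last pose, push and grip.
It fails at once if the gate is pulled (over 20 mm) while the lid is open (over 0.1 rad) (value of joint gate_slide above 0.02 m and value of joint bin_lid above 0.1 rad).
It fails at once if the lid is slammed (faster than 3 rad/s) (velocity of joint bin_lid below -3 rad/s).
It fails at once if a bystander is moved more than 30 mm (distance of any of jar, glue, brush, blank from where it was at the start of the episode above 0.03 m).
It fails at once if an upright bystander is knocked over (angle between any of jar, glue, blank's own z axis and vertical above 0.5 rad).
It also fails if it takes over 51 s, if anything falls off the work surface, if the arm or the gripper's body presses on something with over 40 N, if the wrist force passes 120 N, or if a joint passes its speed limit or range.

## Working session

There is one attempt and no reset: what is moved stays moved. The work goes in short steps, Python scripts to look and compute and a tool call to move; the robot and the scene stay as the last step left them, time stands still between calls to the robot, and variables do not carry over. Pictures are saved under pics/ and viewed, at most 10 in all, crops included, and the job is handed in when it is done.

Besides the shell and the picture viewer there is one more tool, called in YAML: its name, and indented under it one key for each argument. drive_tool: Moves the arm, as the interface text tells. Its arguments: {"type":"object","properties":{"motion":{"type":"array"}},"required":["motion"]}

```bash
mkdir -p pics; ls
cat > h.py <<'E'
import numpy as np, cv2
from station import state, optics, order, finder
def cap(n,save=None):
    s=state(); d=optics.capture(n)
    if 'mount' in d:
        T=np.eye(4);T[:3,:3]=s['tcp_rot'];T[:3,3]=s['ee_pos']
        M=T@np.array(d['mount']);d['eye']=M[:3,3];d['rotation']=M[:3,:3]
    if save: cv2.imwrite('pics/'+save,d['image'])
    return d
def ray(d,u,v):
    r=np.array(d['rotation'])@np.array([(u-d['cx'])/d['fx'],-(v-d['cy'])/d['fy'],-1.])
    return np.array(d['eye']),r/np.linalg.norm(r)
def tri(L):
    A=0;b=0
    for o,r in L:
        P=np.eye(3)-np.outer(r,r);A=A+P;b=b+P@o
    x=np.linalg.solve(A,b);return x,[float(np.linalg.norm((np.eye(3)-np.outer(r,r))@(x-o))) for o,r in L]
def atz(d,u,v,z):
    o,r=ray(d,u,v);return o+r*(z-o[2])/r[2]
def proj(d,p):
    c=np.array(d['rotation']).T@(np.array(p)-d['eye']);return d['cx']-d['fx']*c[0]/c[2],d['cy']+d['fy']*c[1]/c[2]
E
cat > a.py <<'E'
from h import *
np.set_printoptions(precision=1,suppress=True)
a=cap('scene');b=cap('side')
print({k:v for k,v in a.items() if k!='image'}.keys(),a['eye'],b['eye'],a['fx'])
print([k for k in a])
for k in a:
    if 'dist' in k: print(k,a[k],b[k])
cv2.imwrite('pics/s1.png',a['image']);cv2.imwrite('pics/s2.png',b['image'])
for n in ['bin','bin_lid','lid_edge','lid_hinge','gate','pull_bar','bar_mid','index_clip','index_mark','jar','glue','brush','blank']:
    R=[]
    for d in (a,b):
        q=finder.boxes_of(n,d)
        R.append([(round(x['centre'][0]*512,1),round(x['centre'][1]*384,1),round(x['score'],2)) for x in q[:2]])
    print(n,R, tri([ray(d,*r[0][:2]) for d,r in zip((a,b),R)]) if all(R) else '')
E
python3 a.py
```

```text
pics
dict_keys(['fx', 'fy', 'cx', 'cy', 'eye', 'rotation', 'shot']) [1166.4  595.6  945.9] [  66.5 -805.6 1022.9] 429.1554450586067
['image', 'fx', 'fy', 'cx', 'cy', 'eye', 'rotation', 'shot']
bin [[(168.3, 172.8, 0.56)], [(320.4, 256.0, 0.89), (337.0, 222.0, 0.41)]] (array([ 598.6, -232.6,   71.1]), [11.28243109139696, 11.282431091397227])
bin_lid [[(157.6, 148.6, 0.79)], [(337.7, 222.8, 0.91)]] (array([ 633.7, -228.3,  187.9]), [0.5183719829583748, 0.5183719829583938])
lid_edge [[(158.9, 153.5, 0.72)], [(337.3, 219.8, 0.87)]] (array([ 642.5, -214.8,  182.8]), [0.2661202769068445, 0.2661202769070797])
lid_hinge [[(158.4, 154.0, 0.58)], [(339.9, 223.4, 0.92), (232.1, 171.2, 0.66)]] (array([ 642.3, -223.2,  176.2]), [3.0794864217612195, 3.0794864217611018])
gate [[(288.7, 251.7, 0.85)], [(249.7, 171.0, 0.63)]] (array([603.5, 218.5,  65.8]), [0.33151770166272104, 0.3315177016626603])
pull_bar [[(294.5, 230.6, 0.75)], [(234.9, 169.5, 0.84)]] (array([551.5, 207.5,  98.8]), [9.959823746967553, 9.9598237469677])
bar_mid [[(296.2, 232.6, 0.67), (168.0, 174.8, 0.63)], [(233.6, 173.8, 0.71)]] (array([544. , 207.2,  83.3]), [8.808615422587021, 8.808615422587133])
index_clip [[(335.6, 215.5, 0.51)], [(203.6, 169.7, 0.47)]] (array([450.8, 258.6, 106.4]), [3.703130982971414, 3.7031309829714574])
index_mark [[(339.1, 211.8, 0.46)], [(205.0, 169.2, 0.59)]] (array([448.5, 258. , 113.9]), [4.236381117975274, 4.236381117975205])
jar [[(268.4, 176.1, 0.79), (167.6, 173.9, 0.21)], []] 
glue [[(148.5, 106.3, 0.57)], [(346.8, 337.5, 0.77)]] (array([ 467.3, -487.4,  133.3]), [0.3945127952730488, 0.3945127952730848])
brush [[(379.4, 322.5, 0.74), (327.2, 194.8, 0.24)], [(212.4, 151.7, 0.91), (205.3, 168.2, 0.7)]] (array([578.1, 483.7, -11.6]), [2.5180736827861843, 2.518073682786006])
blank [[(327.9, 194.3, 0.67), (147.1, 105.0, 0.39)], []]
```

```bash
python3 -c "
import cv2
for i in '12':
    cv2.imwrite(f'pics/s{i}b.png',cv2.resize(cv2.imread(f'pics/s{i}.png'),(800,600),interpolation=cv2.INTER_CUBIC))"
```

```text
(no output)
```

View pics/s1b.png

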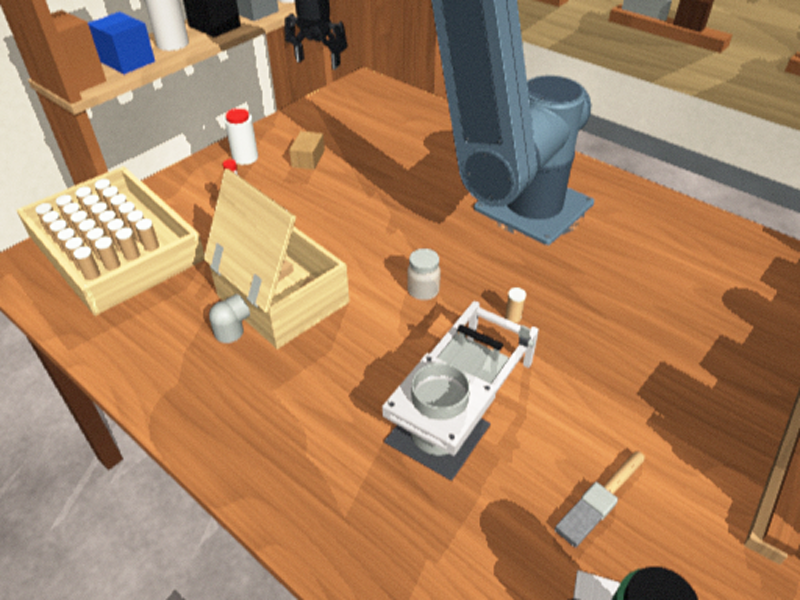

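View pics/s2b.png

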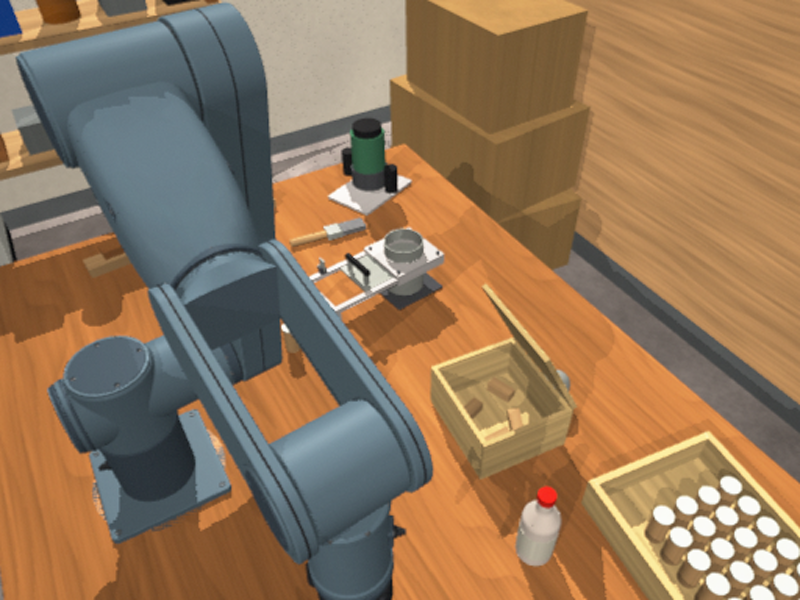

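The scene view shows the bin with its lid half open at (280,270), the gate at (450,370) with black bar at (480,338), the clip near (525,335), the jar at (424,274) and the blank at (516,303). The side view shows the same bin at (505,410) and the glue bottle at (540,525). I'll fit the bin and gate models to the corners.

```bash
cat > fit.py <<'E'
from h import *
from scipy.optimize import least_squares
np.set_printoptions(precision=2,suppress=True)
a=cap('scene');b=cap('side')
def B(p,q):
    c,s=np.cos(p[2]),np.sin(p[2]);return np.array([p[0]+c*q[0]-s*q[1],p[1]+s*q[0]+c*q[1],q[2]])
def lid(p,l,y,t):  # along l from hinge, t above lower face
    A=p[3];return [90-l*np.cos(A)+t*np.sin(A),y,100.5+l*np.sin(A)+t*np.cos(A)]
k=.64
obs=[(a,347,266,lambda p:[-90,100,100]),(a,347,297,lambda p:[-90,100,0]),(a,278,343,lambda p:[90,100,0]),
(a,229,172,lambda p:lid(p,185,-100,5)),(a,297,215,lambda p:lid(p,185,100,5)),
(b,485,288,lambda p:lid(p,185,100,5)),(b,573,403,lambda p:[90,-100,100]),
(b,478,445,lambda p:[-90,-100,100]),(b,485,473,lambda p:[-90,-100,0]),(b,432,372,lambda p:[-90,100,100]),(b,515,342,lambda p:[90,100,100])]
f=lambda p:np.concatenate([np.subtract(proj(d,B(p,m(p))),(u*k,v*k)) for d,u,v,m in obs])
r=least_squares(f,[640,-230,0,1.],loss='soft_l1',x_scale=[10,10,.1,.1])
print('bin',r.x,r.fun.reshape(-1,2))
p=r.x
print('hinge',B(p,[90,0,100.5]),'edge',B(p,lid(p,185,0,10)))
g=[(a,458,330,[0,-40]),(a,502,346,[0,40])]
for l,r_ in (((a,458,330),(b,369,279)),((a,502,346),(b,347,257)),((a,525,329),(b,322,260)),((a,535,330),(b,310,278))):
    print(tri([ray(d,u*k,v*k) for d,u,v in (l,r_)]))
print('blank',atz(a,516*k,293*k,64),'jar',atz(a,424*k,258*k,85),'glue',atz(b,547*k,495*k,170))
E
python3 fit.py
```

```text
bin [ 592.33 -216.9    -0.08    1.05] [[-1.57 -2.28]
 [ 0.38  1.79]
 [-1.29  2.9 ]
 [-0.5  -2.98]
 [ 0.19 -0.12]
 [-3.75 -1.47]
 [ 0.63  2.91]
 [ 4.97  0.11]
 [-2.07  3.1 ]
 [-0.49 -4.2 ]
 [-1.39 -4.49]]
hinge [ 682.06 -223.86  100.5 ] edge [ 598.36 -217.37  265.66]
(array([519.75, 163.09, 109.24]), [2.7782342988328197, 2.7782342988329884])
(array([508.49, 244.12, 118.27]), [2.6945527377774727, 2.6945527377774057])
(array([455.4 , 254.85, 123.92]), [1.117744911263751, 1.11774491126356])
(array([419.7 , 254.15,  90.13]), [3.771434308058124, 3.771434308058137])
blank [335.2  166.67  64.  ] jar [388.85 -13.82  85.  ] glue [ 488.86 -463.92  170.  ]
```

```bash
cat >> h.py <<'E'
def go(P,R=None):
    s=state();R0=np.array(s['tcp_rot']);p=np.array(s['ee_pos'])
    print('shift cm',np.round(R0.T@(np.array(P)-p)/10,2), 'pos',np.round(p,1),'yaw x',round(np.degrees(np.arctan2(R0[1,0],R0[0,0])),1),'t',s['clock'],'F',np.round(s['ft_force'],1))
E
python3 -c "
from h import *
go([400,-420,310]);go([655,-220,310]);go([635,-220,262]);print(np.round(state()['tcp_rot'],3))"
```

```text
shift cm [26.17 -3.24 -7.87] pos [ 158.8 -526.6  231.3] yaw x 16.8 t 1.5 F [-0.2  0.2 -0.1]
shift cm [ 56.36 -15.03  -7.87] pos [ 158.8 -526.6  231.3] yaw x 16.8 t 1.5 F [-0.2  0.2 -0.1]
shift cm [ 54.45 -15.61  -3.07] pos [ 158.8 -526.6  231.3] yaw x 16.8 t 1.5 F [-0.2  0.2 -0.1]
[[ 0.957  0.289 -0.   ]
 [ 0.289 -0.957 -0.   ]
 [-0.    -0.    -1.   ]]
```

drive_tool:
  motion:
    - [0,[4,0,-6],5]
    - [0,[10,-1,-10],10]
    - [0,[16,-2,-10],17]
    - [0,[22,-3,-10],17]
    - [0,[28,-4,-10],17]

```text
clock: 2.12
ee_pos: [406.9, -411.5, 331.8]
tcp_rot: [[1.0, -0.004, 0.001], [-0.004, -1.0, -0.001], [0.001, 0.001, -1.0]]
ft_force: [1.2, -1.3, -0.9]
finger_gap: 0.002
grasp_force: 0.0
```

```bash
python3 -c "
from h import *
go([660,-220,320]);go([640,-220,262])"
```

```text
shift cm [ 25.23 -19.26   1.18] pos [ 406.9 -411.5  331.8] yaw x -0.2 t 2.125 F [ 1.2 -1.3 -0.9]
shift cm [ 23.22 -19.26   6.97] pos [ 406.9 -411.5  331.8] yaw x -0.2 t 2.125 F [ 1.2 -1.3 -0.9]
```

drive_tool:
  motion:
    - [0,[5,-3.5,0],0]
    - [0,[10,-7.5,0],0]
    - [0,[15,-11.5,0],0]
    - [0,[20,-15.5,0],0]
    - [0,[25,-19.2,1],0]

```text
clock: 2.75
ee_pos: [653.8, -223.0, 323.0]
tcp_rot: [[1.0, -0.004, 0.002], [-0.004, -1.0, -0.001], [0.002, 0.001, -1.0]]
ft_force: [-0.2, -1.8, 0.3]
finger_gap: -0.002
grasp_force: 0.0
```

```bash
python3 -c "
from h import *
go([645,-220,262])
d=cap('wrist','w1.png'); e=cap('side','sd2.png')
cv2.imwrite('pics/c1.png',np.hstack([cv2.resize(d['image'],(400,300)),cv2.resize(e['image'][100:340,220:500],(400,300))]))"
```

```text
shift cm [-0.89 -0.3   6.09] pos [ 653.8 -223.   323. ] yaw x -0.2 t 2.75 F [-0.2 -1.8  0.3]
```

View pics/c1.png

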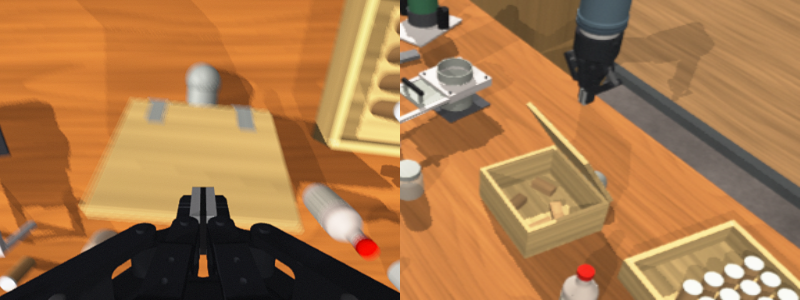

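drive_tool:
  motion:
    - [0,[-0.8,-0.3,4],0]
    - [0,[-0.8,-0.3,7.3],0]
    - [0,[-2,-0.3,7.4],0]
    - [0,[-3,-0.3,7.5],0]
    - [0,[-4,-0.3,8],0]

```text
clock: 3.48
ee_pos: [612.4, -221.9, 244.7]
tcp_rot: [[1.0, -0.004, 0.005], [-0.004, -1.0, -0.002], [0.005, 0.002, -1.0]]
ft_force: [1.6, 0.1, 0.7]
finger_gap: -0.001
grasp_force: 0.7
```

```bash
python3 -c "
from h import *
go([587,-220,226]);go([564,-220,202]);go([544,-220,174]);go([530,-220,143]);go([522,-220,110])"
```

```text
shift cm [-2.55 -0.19  1.86] pos [ 612.4 -221.9  244.7] yaw x -0.2 t 3.475 F [1.6 0.1 0.7]
shift cm [-4.86 -0.18  4.25] pos [ 612.4 -221.9  244.7] yaw x -0.2 t 3.475 F [1.6 0.1 0.7]
shift cm [-6.87 -0.18  7.04] pos [ 612.4 -221.9  244.7] yaw x -0.2 t 3.475 F [1.6 0.1 0.7]
shift cm [-8.28 -0.18 10.13] pos [ 612.4 -221.9  244.7] yaw x -0.2 t 3.475 F [1.6 0.1 0.7]
shift cm [-9.1  -0.18 13.43] pos [ 612.4 -221.9  244.7] yaw x -0.2 t 3.475 F [1.6 0.1 0.7]
```

drive_tool:
  motion:
    - [0,[-1.3,0,0.8],0]
    - [0,[-2.6,0,1.9],0]
    - [0,[-3.8,0,3.1],0]
    - [0,[-4.9,0,4.3],0]
    - [0,[-6,0,5.7],0]

```text
clock: 4.1
ee_pos: [551.8, -221.5, 186.4]
tcp_rot: [[1.0, -0.004, 0.003], [-0.004, -1.0, -0.002], [0.003, 0.002, -1.0]]
ft_force: [1.3, -0.3, 0.4]
finger_gap: -0.0
grasp_force: 0.4
```

drive_tool:
  motion:
    - [0,[-0.9,0,1.4],0]
    - [0,[-1.6,0,2.9],0]
    - [0,[-2.2,0,4.4],0]
    - [0,[-2.7,0,5.9],0]
    - [0,[-3,0,7],0]

```text
clock: 4.72
ee_pos: [521.7, -221.1, 114.9]
tcp_rot: [[1.0, -0.004, 0.001], [-0.004, -1.0, -0.0], [0.001, 0.0, -1.0]]
ft_force: [1.0, -0.2, 0.7]
finger_gap: 0.004
grasp_force: 0.2
```

```bash
python3 -c "
from h import *
go([522,-220,110])"
```

```text
shift cm [ 0.03 -0.11  0.49] pos [ 521.7 -221.1  114.9] yaw x -0.2 t 4.725 F [ 1.  -0.2  0.7]
```

drive_tool:
  motion:
    - [0,[0,0,0.3],0]
    - [0,[0,0,0.5],0]
    - [0,[0,0,0.7],0]
    - [0,[0,0,0.7],0]

```text
clock: 5.22
ee_pos: [522.1, -221.0, 110.4]
tcp_rot: [[1.0, -0.003, 0.001], [-0.003, -1.0, -0.001], [0.001, 0.001, -1.0]]
ft_force: [-5.9, 3.1, 14.3]
finger_gap: 0.001
grasp_force: 7.4
```

```bash
python3 -c "
from h import *
go([522,-220,110])
d=cap('scene');e=cap('side')
cv2.imwrite('pics/c2.png',np.hstack([cv2.resize(d['image'][90:240,110:310],(400,300),interpolation=2),cv2.resize(e['image'][190:310,260:420],(400,300),interpolation=2)]))"
```

```text
shift cm [-0.01 -0.1   0.04] pos [ 522.1 -221.   110.4] yaw x -0.2 t 5.225 F [-5.9  3.1 14.3]
```

View pics/c2.png

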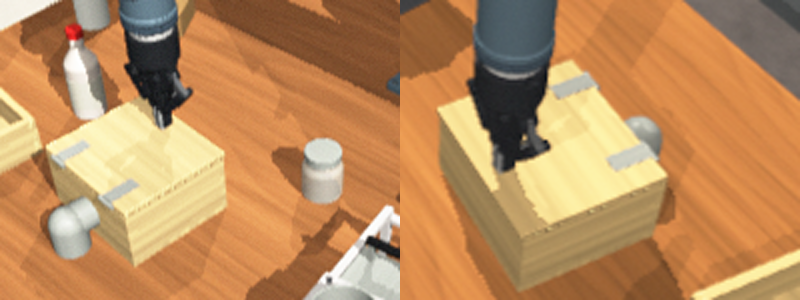

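The lid lies flat on the rim in both views, and the TCP height of 110.4 mm at 14 N agrees with that. Now I'll go up and across to the gate, turning the tool on the way.

drive_tool:
  motion:
    - [0,[0,0,-5],0]
    - [0,[0,-1,-11],-10]
    - [0,[0,-4,-16],-20]
    - [0,[0,-9,-19],-30]
    - [0,[0,-14,-19],-40]

```text
clock: 5.95
ee_pos: [524.2, -80.3, 301.9]
tcp_rot: [[0.765, 0.644, 0.007], [0.644, -0.765, -0.003], [0.004, 0.007, -1.0]]
ft_force: [1.2, 0.0, -0.2]
finger_gap: -0.0
grasp_force: 0.0
```

```bash
python3 -c "
from h import *
go([515,200,300]);print(np.round(optics.capture('wrist')['mount'],2))"
```

```text
shift cm [ 17.33 -22.05   0.11] pos [524.2 -80.3 301.9] yaw x 40.1 t 5.95 F [ 1.2  0.  -0.2]
[[  -0.      0.96    0.29   74.16]
 [   1.      0.      0.     -0.33]
 [   0.      0.29   -0.96 -143.12]
 [   0.      0.      0.      1.  ]]
```

drive_tool:
  motion:
    - [5,[4,-5,0],-10]
    - [5,[8,-9,0],-20]
    - [5,[12,-14,0],-30]
    - [5,[14,-18.5,0],-40]
    - [5,[14.4,-20.5,0],-50]

```text
clock: 6.62
ee_pos: [501.4, 171.6, 298.2]
tcp_rot: [[-0.005, 1.0, 0.0], [1.0, 0.005, 0.001], [0.001, 0.0, -1.0]]
ft_force: [0.5, -0.1, 0.4]
finger_gap: 0.582
grasp_force: 0.0
```

drive_tool:
  motion:
    - [5,[0,0,0],-8]
    - [5,[0,0,0],-8]
    - [5,[0,0,0],-8]

```text
clock: 7.0
ee_pos: [502.3, 168.6, 298.1]
tcp_rot: [[-0.132, 0.991, 0.0], [0.991, 0.132, -0.0], [-0.0, 0.0, -1.0]]
ft_force: [-0.8, 0.5, 0.9]
finger_gap: 0.583
grasp_force: 0.0
```

```bash
python3 -c "
from h import *
go([515,200,300])
d=cap('wrist','w2.png')
for n in ['pull_bar','bar_mid','index_clip','index_mark']: print(n,[(np.round(np.array(x['centre'])*[512,384],1),round(x['score'],2)) for x in finder.boxes_of(n,d)[:2]])
cv2.imwrite('pics/w2b.png',cv2.resize(d['image'],(800,600),interpolation=2))
import pickle;d.pop('image');pickle.dump(d,open('w2.pkl','wb'))"
```

```text
shift cm [ 2.95  1.67 -0.19] pos [502.3 168.6 298.1] yaw x 97.6 t 7.0 F [-0.8  0.5  0.9]
pull_bar [(array([319.5, 136.6]), 0.57)]
bar_mid []
index_clip [(array([224.9,  75.1]), 0.92), (array([124.8, 145.8]), 0.49)]
index_mark [(array([222.6,  79.4]), 0.88)]
```

View pics/w2b.png

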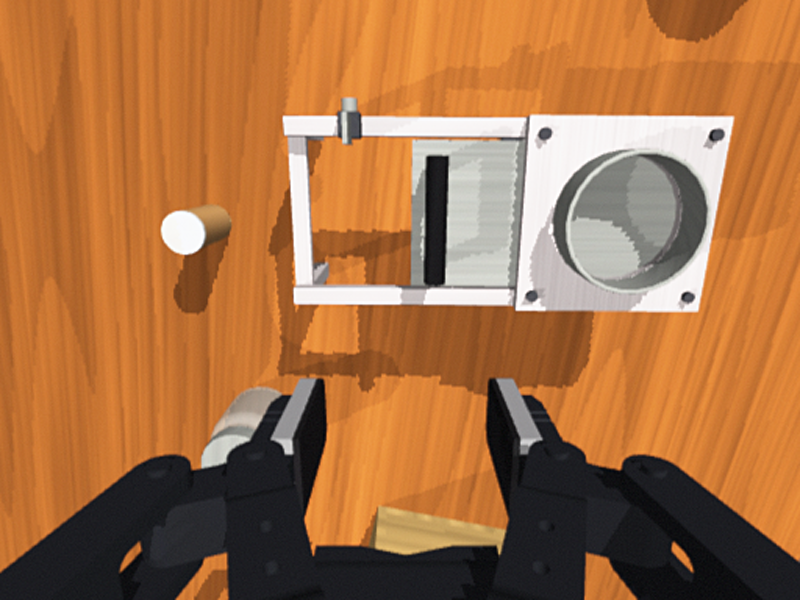

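The wrist view shows the bar upright at (436,156)–(434,284), the clip with its fin at (349,98–142) on the left rail, the housing on the right and the blank at (185,232).

```bash
python3 -c "
from h import *
import pickle;d=pickle.load(open('w2.pkl','rb'))
k=.64
P=[atz(d,u*k,v*k,125) for u,v in ((437,156),(434,284),(435.5,220))]
for p in P: print(np.round(p,1))
f=[atz(d,349*k,v*k,z) for v,z in ((98,131),(112,131))];print(np.round(f,1))
for u,v in ((284,126),(527,126),(296,296),(515,296)): print(np.round(atz(d,u*k,v*k,93),1))
go([P[2][0],P[2][1],220])
print('eye',d['eye'])
"
```

```text
[511.3 245.6 125. ]
[521.4 166.2 125. ]
[516.2 207.3 125. ]
[[455.8 270.5 131. ]
 [456.6 263.  131. ]]
[410.6 251.4  93. ]
[569.1 272.4  93. ]
[426.3 136.4  93. ]
[583.8 157.4  93. ]
shift cm [3.66 1.9  7.8 ] pos [502.2 168.5 298. ] yaw x 97.7 t 7.25 F [-0.2  0.   0.6]
eye [492.91723471 242.07854643 441.20471594]
```

drive_tool:
  motion:
    - [5,[0,1.9,3],0]
    - [5,[0,1.9,6],0]
    - [5,[0,1.9,7.5],0]
    - [5,[0,1.9,7.5],0]

```text
clock: 7.75
ee_pos: [520.3, 171.2, 222.2]
tcp_rot: [[-0.135, 0.991, -0.002], [0.991, 0.135, -0.0], [0.0, -0.002, -1.0]]
ft_force: [0.5, -0.1, -0.4]
finger_gap: 0.586
grasp_force: 0.0
```

```bash
python3 -c "
from h import *
go([516,207,220])
d=cap('wrist','w3.png')
cv2.imwrite('pics/w3b.png',cv2.resize(d['image'],(800,600),interpolation=2))
import pickle;d.pop('image');pickle.dump(d,open('w3.pkl','wb'))"
```

```text
shift cm [3.6  0.06 0.22] pos [520.3 171.2 222.2] yaw x 97.8 t 7.75 F [ 0.5 -0.1 -0.4]
```

View pics/w3b.png

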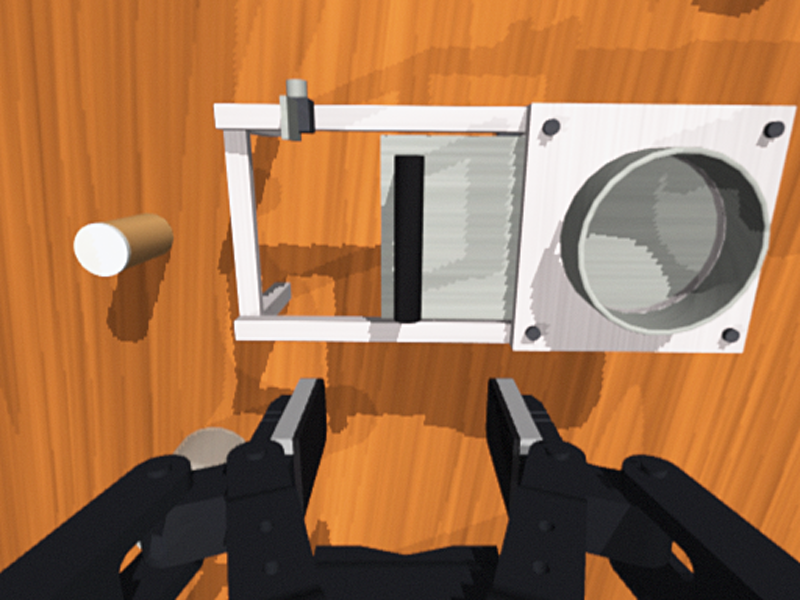

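```bash
python3 -c "
import cv2,numpy as np
a=cv2.imread('pics/w3.png')[40:100,160:220];b=cv2.imread('pics/w2.png')[50:110,190:250]
cv2.imwrite('pics/c3.png',np.hstack([cv2.resize(x,(400,400),interpolation=cv2.INTER_NEAREST) for x in (a,b)]))"
```

```text
(no output)
```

View pics/c3.png

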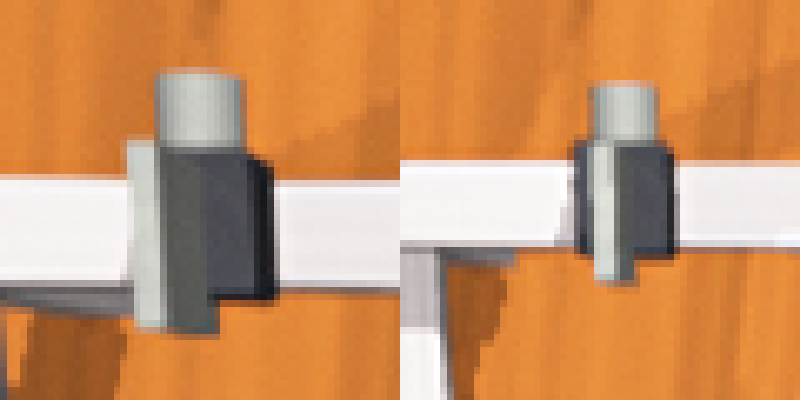

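```bash
cat > g.py <<'E'
from h import *
import pickle;A=pickle.load(open('w2.pkl','rb'));B=pickle.load(open('w3.pkl','rb'))
c=lambda U,V:(U*.64-.2,V*.64-.2)
np.set_printoptions(precision=1,suppress=True)
fin=tri([ray(A,220.2,91.9),ray(B,182.15,88.7)]);print('fin',fin, atz(A,220.2,91.9,131),atz(B,182.15,88.7,131))
e1=tri([ray(A,*c(437,156)),ray(B,*c(409,156))]);e2=tri([ray(A,*c(434,284)),ray(B,*c(407,320))]);print(e1,e2)
print([atz(B,*c(*q),z) for q,z in (((409,156),125),((407,320),125))])
m=(e1[0]+e2[0])/2
for y in (7.3,7.6,7.9):
    g=np.radians(y);x=np.array([np.cos(g),np.sin(g),0]);print(y,'travel',(m-fin[0])@x, 'lat',(fin[0]-m)@np.array([-x[1],x[0],0]))
print(m);go([m[0],m[1],106])
E
python3 g.py
```

```text
fin (array([455.2, 245.4, 129.2]), [0.14887421715759033, 0.14887421715756718]) [455.4 245.2 131. ] [455.6 245.6 131. ]
(array([511.5, 245.8, 119. ]), [0.001986372254814889, 0.001986372254871975]) (array([521.5, 165.3, 120.5]), [0.025015255865609654, 0.025015255865647727])
[array([511.5, 245.8, 125. ]), array([521.3, 166.8, 125. ])]
7.3 travel 55.74576511400649 lat 47.318083915366415
7.6 travel 55.49724518889837 lat 47.609318100671615
7.9 travel 55.24720377877916 lat 47.8992470524714
[516.5 205.6 119.7]
shift cm [ 3.5  0.  11.7] pos [521.  171.4 223.4] yaw x 97.8 t 7.8 F [-0.2  0.3 -0.4]
```

drive_tool:
  motion:
    - [5,[3.5,0,0],0]
    - [5,[3.5,0,4],0]
    - [5,[3.5,0,8],0]
    - [5,[3.5,0,11],0]
    - [5,[3.5,0,11.6],0]

```text
clock: 8.43
ee_pos: [515.7, 206.0, 106.5]
tcp_rot: [[-0.135, 0.991, -0.002], [0.991, 0.135, -0.0], [-0.0, -0.002, -1.0]]
ft_force: [0.6, 0.1, 0.7]
finger_gap: 0.583
grasp_force: 0.0
```

```bash
python3 -c "
from h import *
go([516.4,206,106])"
```

```text
shift cm [-0.01  0.07  0.05] pos [515.7 206.  106.5] yaw x 97.8 t 8.425 F [0.6 0.1 0.7]
```

drive_tool:
  motion:
    - [0,[0,0,0],0]
    - [0,[0,0,0],0]
    - [0,[0,0,0],0]
    - [0,[0,0,0],0]
    - [0,[0,0,0],0]

```text
clock: 9.05
ee_pos: [516.2, 206.2, 109.1]
tcp_rot: [[-0.135, 0.991, 0.001], [0.991, 0.135, 0.0], [0.0, 0.001, -1.0]]
ft_force: [-3.9, -1.4, 5.2]
finger_gap: 0.139
grasp_force: 58.5
```

```bash
python3 -c "
from h import *
go([516.4,206,106]);d=cap('wrist','w4.png')
cv2.imwrite('pics/w4b.png',cv2.resize(d['image'],(800,600),interpolation=2))"
```

```text
shift cm [-0.02  0.02  0.31] pos [516.2 206.2 109.1] yaw x 97.8 t 9.05 F [-3.9 -1.4  5.2]
```

View pics/w4b.png

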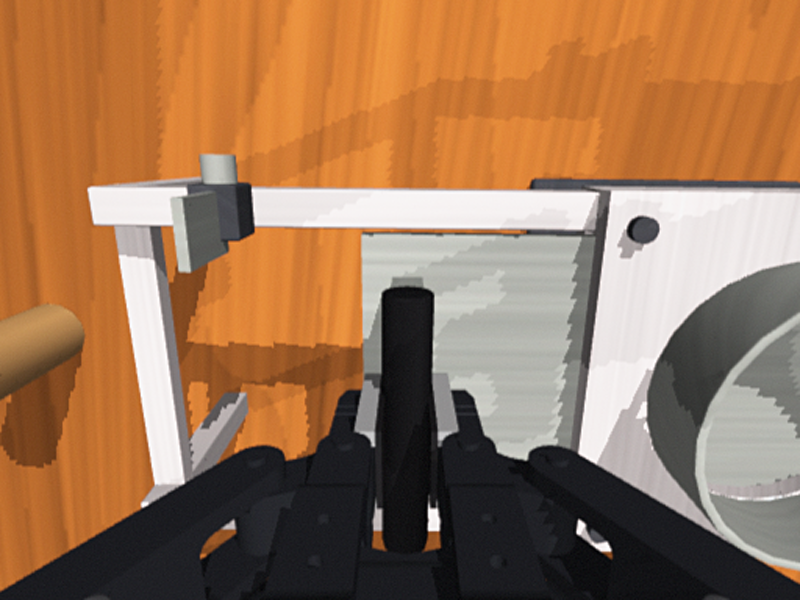

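The bar is gripped between the pads at (408,420), with the fin out at (190,235). Now I pull.

drive_tool:
  motion:
    - [0,[0,-0.8,0],0]
    - [0,[0,-1.8,0],0]
    - [0,[0,-2.8,0],0]
    - [0,[0,-3.8,0],0]
    - [0,[0,-4.8,0],0]

```text
clock: 9.72
ee_pos: [471.8, 200.6, 109.1]
tcp_rot: [[-0.135, 0.991, 0.009], [0.991, 0.135, 0.003], [0.001, 0.009, -1.0]]
ft_force: [7.7, 2.5, 0.8]
finger_gap: 0.137
grasp_force: 59.2
```

drive_tool:
  motion:
    - [0,[0,-0.5,0],0]
    - [0,[0,-0.8,0],0]
    - [0,[0,-0.8,0],0]

```text
clock: 10.1
ee_pos: [464.1, 199.6, 109.1]
tcp_rot: [[-0.135, 0.991, 0.009], [0.991, 0.135, 0.003], [0.001, 0.009, -1.0]]
ft_force: [7.5, 4.2, 0.3]
finger_gap: 0.141
grasp_force: 59.2
```

```bash
python3 -c "
from h import *
p=np.array(state()['ee_pos']);x=np.array([.991,.135,0]);print('pulled',(np.array([516.2,206.2,0])-p)@x)
go([455.2,245.4,106]);d=cap('wrist','w5.png')
cv2.imwrite('pics/w5b.png',cv2.resize(d['image'][80:,60:380],(800,600),interpolation=2) if 0 else cv2.resize(d['image'],(800,600),interpolation=2))
import pickle;d.pop('image');pickle.dump(d,open('w5.pkl','wb'))"
```

```text
pulled 52.54932925046042
shift cm [ 4.66 -0.26  0.31] pos [464.1 199.6 109.1] yaw x 97.7 t 10.1 F [7.5 4.2 0.3]
```

View pics/w5b.png

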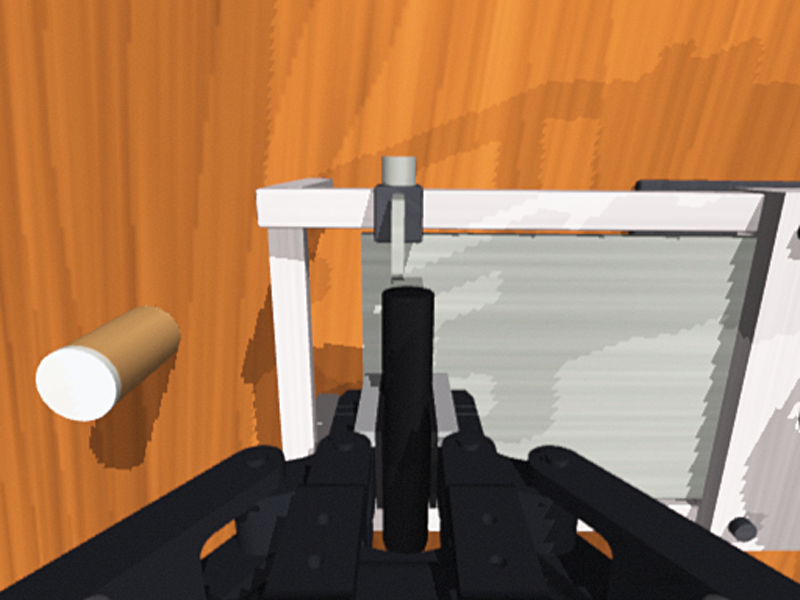

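The fin's inner end is at (397,280) and the bar's end at (408,290), so about 3 mm remains. That agrees with the triangulated 55.5 mm.

drive_tool:
  motion:
    - [0,[0,-0.3,0],0]
    - [0,[0,-0.3,0],0]
    - [0,[0,-0.3,0],0]
    - [0,[0,-0.3,0],0]
    - [0,[0,-0.3,0],0]

```text
clock: 10.78
ee_pos: [461.5, 199.2, 109.1]
tcp_rot: [[-0.135, 0.991, 0.009], [0.991, 0.135, 0.003], [0.001, 0.009, -1.0]]
ft_force: [8.4, 3.9, 0.6]
finger_gap: 0.138
grasp_force: 59.2
```

```bash
python3 -c "
from h import *
p=np.array(state()['ee_pos']);x=np.array([.991,.135,0]);print('pulled',(np.array([516.2,206.2,0])-p)@x, state()['clock'])
d=cap('wrist','w6.png');e=cap('side')
cv2.imwrite('pics/w6b.png',np.hstack([cv2.resize(d['image'][110:210,205:305],(400,400),interpolation=2),cv2.resize(e['image'][190:310,260:420],(400,400),interpolation=2)]))"
```

```text
pulled 55.198244622003465 10.775
```

View pics/w6b.png

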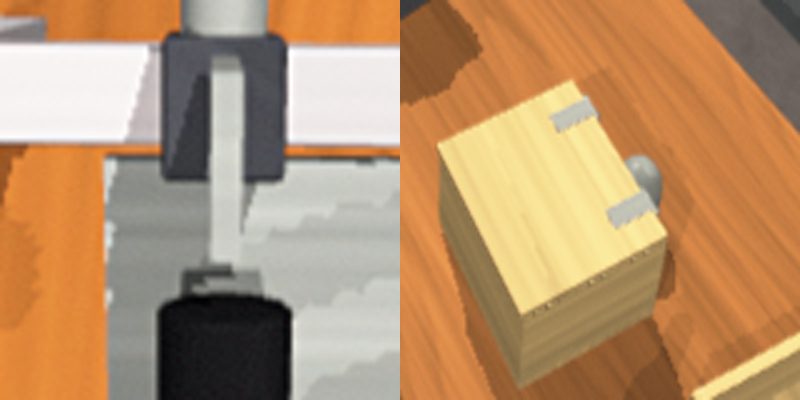

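The fin (centre column 226) lines up with the bar's end (centre column 225), and the lid is flat on the bin, so I'm handing in.

```bash
python3 -c "
from station import order
print(order.close_job())"
```

```text
the job is handed in; nothing more can be done
None
```

The lid is shut and the job is handed in with the fingers still gripping the bar (59 N), level with the fin to within about 1 mm by camera; no verdict came back.

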